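# Release the spectacle-frame press with its reversing ratchet

## Robot

A 6-joint arm with a two-finger parallel gripper is mounted at the origin on the work surface. World frame = base frame: x ahead of the robot, y to its left, z up, the work surface at z = 0. Lengths are in m, angles in rad, forces in N, time in s.
With the tool pointing down it reaches from about 0.35 to 0.8 m from the base axis. Payload 7.3 kg.
Tool frame: the origin (TCP) lies on the centre line of the jaws, within the pads' length; the fingertips stand 22 mm ahead of it and the grasp point (between the pads) lies 3 mm ahead of it; z points along the fingers, y is the direction in which the jaws open and shut (so a half turn about z gives the same grasp; the last joint's range is limited). The gripper opens to 85 mm and grips with 20 to 120 N. Pads are 22 mm wide; open, the fingers measure 114 mm over their backs; the gripper's body (76 mm by 85 mm) begins 54 mm behind the grasp point. The pads swing forward as they close: fully open they stand 13 mm farther back than shut.
Start: joints at [1.003, 0.342, 1.524, -0, 1.275, -0.146], TCP at [0.215, 0.479, 0.253] pointing down, gripper open.
Joint ranges: [-2.53, 2.53], [-0.77, 2.02], [0.04, 2.7], [-1, 4.14], [0.28, 2.66], [-3.11, 3.11]. Speed limits (rad/s): [2.57, 2.57, 3.14, 3.14, 3.14, 3.14].

## Interface

Orientations are given as a unit quaternion [w, x, y, z].
In Python, from workcell import sensors, viewer, workorder gives the robot as it stands. The module is installed in compiled form; this text tells all that it offers.
- The arm moves only by the tool carry_out, never from a script. Its arguments are lists of equal length, an entry for each row: "twist": the turn, a rotation vector about the tool's x, y, z in rad, a list of three; "dp": the shift along the tool's x, y, z in mm, a list of three; "hand": the closure, from 0 (fully open) to 1 (shut). A call has 1 to 20 rows; each row is the pose to reach, as a shift and turn from the pose commanded when the call began, along the tool's axes at that moment; what a row does not reach only later rows make up. A row lasts 1/10 s, in which the tool goes at most 50 mm and 8.59 degrees, less where a joint would pass 70% of its speed; a pose out of reach is approached as far as the arm can. A call with a gripper value outside its range is refused whole. The fingers move at their own pace and stop on an object; "squeeze" is the grip in N (left out, the last holds). Time passes only in rows, so rows that repeat a pose let the fingers close. It gives the time, the measured TCP pose, the force and the opening at its end, in the units of the state.
- sensors.get_state(): the state, without advancing time (a new reading comes with each control period).
- viewer.get_image(name): name is "side" or "top" or "wrist"; returns a dict with "pixels" (384x512x3 uint8, blue, green, red), "fx", "fy", "cx", "cy" (pixels), "dist_coeffs" ([k1, k2, p1, p2, k3] as OpenCV has them; the pictures are not rectified), "T" (4x4, takes a point from camera to world coordinates). Camera axes: x right, y up, looking along -z (the intrinsics and any distortion apply to the point x, -y, -z); pixel columns grow to the right and rows downward; lengths in m; the calibration is good to about 2 mm. A picture is of the moment at which its call begins. There is no depth.
- workorder.job_done(): hands the job in, once; it reports no verdict.
The state is a dict: "time_s": time; "q": joint angles; "joint_velocities": joint speeds; "effort": joint torques, N m; "tool_pos": TCP position; "tcp_rot": TCP orientation; "wrist_force": force on the tool from outside, world axes, zero at the start; "torque": the same for the moment, N m; "gripper_width": opening from 0.0 (shut) to 1.0 (fully open).
Only numpy, scipy, OpenCV 4.12 (cv2) and the standard library are available. Lean on these libraries where they do the work, as an engineer would, in place of code of your own. Each camera call takes 0.05 s, during which the arm holds its last target. There are 200 camera calls.

## Task

Open the press that clamps the spectacle front: its ratchet is still set to tighten, so first flip the small direction lever on the ratchet head over to the loosening side, then work the handle back and forth to unscrew the nut (counter-clockwise seen from above) until you feel it come up firmly against its stop, with about 15 to 20 N at the middle of the grip. Never pull harder than about 25 N on the handle in either direction, do not screw the press further down, do not disturb the things lying around, and leave the press open with the lever on the loosening side.

Things in the scene. Friction and masses are not known exactly. Their poses are not given: they have to be found in the camera images.
- press: Grey screw press, fixed to the bench: base 160 x 220 x 16 mm, white nest with an amber spectacle front, two side posts and a bridge across (y) with its top at 118 mm. Origin: centre of the underside, on the screw axis; z up. A steel reversing ratchet sits on the hex nut on the bridge; its handle points along the press's -x (to the robot) at handle joint 0.
- nut_axis (a point): Point on the vertical screw axis at the top face of the ratchet head (154 mm above the bench). The hex nut (34 mm) stands out of the middle of the 62 mm round head up to 166 mm, its stud to 172 mm.
- grip (a point): Centre of the black rubber grip of the handle, 150 mm from the screw axis, 140 mm above the bench. The grip is 90 mm long (along the handle), 24 mm wide and high. The handle is level and swings only about the screw axis. Nothing taller than 35 mm stands under it outside the press. Push it from either side, straddle or hold it from above.
- handle (a joint): Swing of the handle about the screw axis (rad): 0 = along the press's -x, grows counter-clockwise from above, hard stops at -1.3 and 1.3. With the lever on loosening, counter-clockwise takes 6 to 7 N at the grip and turns the nut after up to 0.4 rad of play; swinging back clicks over the teeth (16 a turn) with 2 to 5 N and leaves the nut.
- neck (a joint): Sprung neck between head and grip: how far the grip bends past the head (rad), + counter-clockwise. 60 N m per rad, so 0.01 rad = 0.6 N m = 4 N at the middle of the grip. About 0.017 while the nut is turning, less at rest; firmly at the stop is 0.03 to 0.06; 0.07 (28 N at the middle of the grip) is too much either way.
- lever (a joint): Direction lever, a flat dark steel finger on the ratchet head, pivoted 50 mm from the screw axis towards the grip and pointing to it (rad): -0.42 tightens (as it starts), 0 = in line, +0.42 loosens; grows counter-clockwise from above, so loosening is the side towards which the handle swings to unscrew. Sprung over centre: past 0 it snaps over (2 N at the post) and rests between 0.25 and 0.42.
- lever_post (a point): Middle of the lever's upright thumb post: dark steel, 12 mm in diameter, 30 mm from the lever's pivot (80 mm from the screw axis when centred), top 178 mm and foot 160 mm above the bench. It moves about 12 mm to either side of the handle's centre line; beside it nothing but the nut on the axis is higher than the head at 154 mm.
- plate (a joint): Height of the aluminium pressing plate under the bridge (m), 70 x 140 x 12 mm. It rises 8 mm per rad of nut turn (counter-clockwise); 0 to 0.005 at the start (down on the spectacle front), 0.0152 when the nut is at its loosening stop. The nut needs 1.3 to 1.8 rad in all, so more than one stroke of the handle as a rule.
- plate_top (a point): Middle of the front (press -x) part of the pressing plate's upper face, 63 mm above the bench plus joint plate.
- sunglasses: Bystander: amber spectacles lying open, about 130 x 125 mm; origin on the bench between the lenses.
- glasses: Bystander: black spectacles lying open, about 130 x 125 mm; origin on the bench between the lenses.
- screwdriver: Bystander: small black screwdriver, 160 mm long, lying flat.
- lens_spray: Bystander: white spray bottle, 40 mm wide, 100 mm tall; origin under its centre.
- screw_pot: Bystander: small white ceramic pot in front of the press below the handle, 44 mm wide, 30 mm tall; origin under its centre.
- case: Bystander: black spectacle case behind the press, 65 x 150 x 45 mm; origin under its centre.
- block: Bystander: aluminium block in front of the press below the handle, 40 x 50 x 20 mm; origin under its centre.

How it is judged:
By the outcome, as a careful person would: the job done as asked, in the order asked, and still so for the second after the job is handed in, with the robot touching nothing.
It also fails if it takes over 72 s, if anything falls off the work surface, if the arm or the gripper's body presses on something with over 40 N, if the wrist force passes 120 N, or if a joint passes its speed limit or range.

## Working session

There is one attempt and no reset: what is moved stays moved. The work goes in short steps, Python scripts to look and compute and a tool call to move; the robot and the scene stay as the last step left them, time stands still between calls to the robot, and variables do not carry over. Pictures are saved under pics/ and viewed, about 8 in all and at most 12, crops included, and the job is handed in when it is done.

Besides the shell and the picture viewer there is one more tool, called after "Call:" in YAML: its name, and indented under it one key for each argument. carry_out: Moves the arm, as the interface text tells. Its arguments: {"type":"object","properties":{"twist":{"type":"array"},"dp":{"type":"array"},"hand":{"type":"array"},"squeeze":{"type":"number"}},"required":["twist","dp","hand"]}

```bash
mkdir -p pics
cat > h.py <<'E'
import numpy as np, cv2
from workcell import sensors, viewer, workorder
def grab(n,f=None):
    im=viewer.get_image(n)
    if f: cv2.imwrite('pics/'+f,np.array(im['pixels']))
    return im
def cam(im):
    K=np.array([[im['fx'],0,im['cx']],[0,im['fy'],im['cy']],[0,0,1.]]);return K,np.array(im['dist_coeffs'],float),np.array(im['T'])
def ray(im,u,v):
    K,d,T=cam(im);p=cv2.undistortPoints(np.array([[[u,v]]],float),K,d)[0,0]
    return T[:3,3],T[:3,:3]@np.array([p[0],-p[1],-1.])
def onz(im,u,v,z):
    o,r=ray(im,u,v);return o+r*(z-o[2])/r[2]
def tri(i1,p1,i2,p2):
    o,r=ray(i1,*p1);a,b=ray(i2,*p2);s=np.linalg.lstsq(np.c_[r,-b],a-o,rcond=None)[0]
    P,Q=o+r*s[0],a+b*s[1];return (P+Q)/2,np.linalg.norm(P-Q)
def proj(im,P):
    K,d,T=cam(im);c=(np.atleast_2d(P)-T[:3,3])@T[:3,:3];c=c*[1,-1,-1]
    return cv2.projectPoints(c,np.zeros(3),np.zeros(3),K,d)[0][:,0]
def st():
    s=sensors.get_state();[print(k,np.round(s[k],3)) for k in ('time_s','q','tool_pos','tcp_rot','wrist_force','gripper_width')]
E
python3 - <<'E'
from h import *
st()
a=grab('top','top1.png');b=grab('side','side1.png')
for i in(a,b): print(np.round(cam(i)[2],3),i['fx'])
E
```

```text
time_s 0.0
q [ 1.003  0.343  1.525 -0.     1.275 -0.146]
tool_pos [0.215 0.479 0.253]
tcp_rot [-0.     0.209  0.978 -0.001]
wrist_force [ 1.208 -0.271  0.273]
gripper_width 1.0
[[ 0.026  0.991 -0.134  0.464]
 [-1.     0.027  0.003 -0.012]
 [ 0.007  0.134  0.991  1.023]
 [ 0.     0.     0.     1.   ]] 378.0717633941973
[[ 0.772  0.496 -0.396  0.226]
 [-0.635  0.585 -0.505 -0.474]
 [-0.019  0.642  0.767  0.829]
 [ 0.     0.     0.     1.   ]] 348.7859272233969
```

View pics/top1.png

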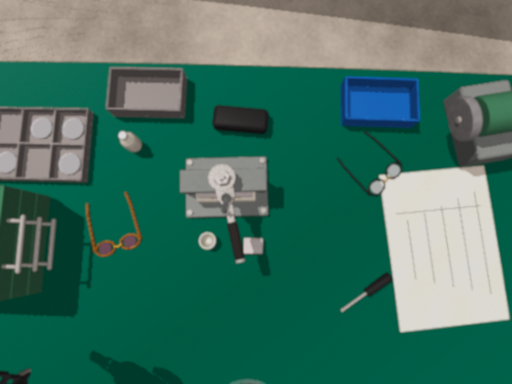

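View pics/side1.png

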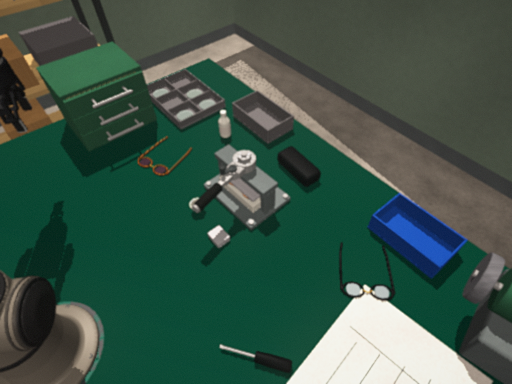

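The top view shows the press at about (227,187), nut at (222,177), and the grip at (236,242). The side view shows the head at (243,160). I'll zoom in on both.

Run:
```python
from h import *
a=grab('top');b=grab('side')
A=cv2.resize(a['pixels'][145:275,170:280],None,fx=4.5,fy=4.5,interpolation=cv2.INTER_CUBIC)
B=cv2.resize(b['pixels'][140:260,180:300],None,fx=4.5,fy=4.5,interpolation=cv2.INTER_CUBIC)
B=cv2.copyMakeBorder(B,0,A.shape[0]-B.shape[0],0,0,cv2.BORDER_CONSTANT)
C=np.hstack([A,B]);print(C.shape)
C=cv2.resize(C,None,fx=.77,fy=.77,interpolation=cv2.INTER_AREA)if C.shape[1]>800*1.2 else C
print(C.shape);cv2.imwrite('pics/crop.png',C)
K=onz(a,222,177,.166);print(K)
for c in((266,160),(193,160),(189,215),(265,213)):print(np.round(onz(a,*c,.016),3))
print(proj(a,[[.1,.1,0]]))
```

```text
(585, 1035, 3)
(450, 797, 3)
[0.61359257 0.07269639 0.166     ]
[ 0.69  -0.03   0.016]
[0.685 0.168 0.016]
[0.535 0.172 0.016]
[ 0.545 -0.031  0.016]
[[209.88948533 384.06817302]]
```

View pics/crop.png

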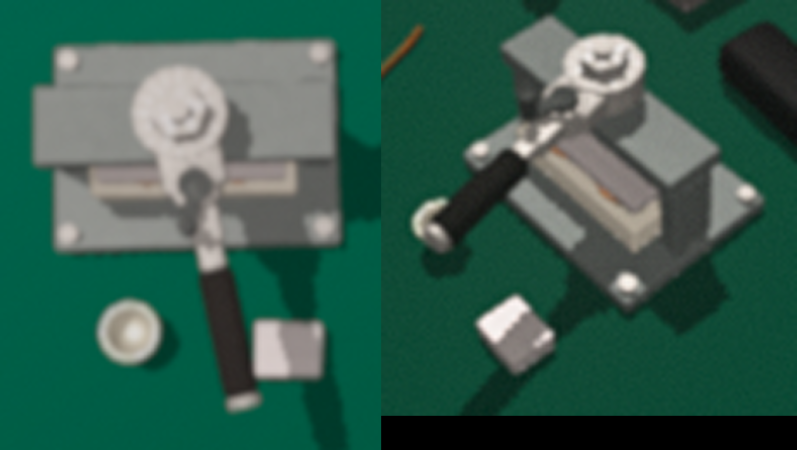

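The crop shows the nut at crop (183,115), grip at (227,335), and the dark lever and post around (190,190) just left of the handle's centre line. In the side half the lever is at about (550,100). Next I'll measure axis, yaw and handle angle.

Run:
```python
from h import *
a=grab('top');b=grab('side')
f=lambda x,y:(170+x/3.465,145+y/3.465)
g=lambda x,y:(180+(x-381)/3.465,140+y/3.465)
cs=[onz(a,*f(*c),.016) for c in((55,43),(336,38),(341,249),(55,251))]
print('base',np.round(cs,3),np.mean(cs,0))
print('post sides',np.linalg.norm(cs[0]-cs[1]),np.linalg.norm(cs[1]-cs[2]))
print('nut tri',tri(a,f(183,115),b,g(605,60)))
print('head',onz(a,*f(180,113),.154), 'nut',onz(a,*f(183,115),.169))
# grip mask
for im,r,z in((a,(215,195,260,270),.146),(b,(185,170,225,225),.146)):
    p=im['pixels'];x0,y0,x1,y1=r;s=p[y0:y1,x0:x1].astype(int)
    m=((s.max(2)<62)&(s.max(2)-s.min(2)<16)).astype(np.uint8)
    n,l,stt,c=cv2.connectedComponentsWithStats(m);k=1+np.argmax(stt[1:,4]);cn=cv2.findContours((l==k).astype(np.uint8),0,1)[0][0]
    print(stt[k],c[k]+[x0,y0],cv2.minAreaRect(cn)); 
    if im is a: ga=c[k]+[x0,y0]
    else: print('grip tri',tri(a,ga,b,c[k]+[x0,y0]))
print('grip z',onz(a,*ga,.146),onz(a,*ga,.14))
```

```text
base [[ 0.691  0.188  0.016]
 [ 0.701 -0.033  0.016]
 [ 0.535 -0.04   0.016]
 [ 0.528  0.18   0.016]] [0.61398244 0.07365406 0.016     ]
post sides 0.2210340683828787 0.16610319699282705
nut tri (array([0.61436354, 0.07033035, 0.15792126]), np.float64(0.004788779323594004))
head [0.61424044 0.07394555 0.154     ] nut [0.61035436 0.07042512 0.169     ]
[ 13  27  16  37 313] [235.38977636 240.32268371] ((20.399999618530273, 45.29999542236328), (35.90198516845703, 8.894146919250488), 77.47119140625)
[ 10  13  28  30 301] [208.70431894 195.71096346] ((24.04411506652832, 27.073528289794922), (16.97835922241211, 32.58473205566406), 59.03623962402344)
grip tri (array([0.47186005, 0.03753942, 0.1387301 ]), np.float64(0.004036482861436222))
grip z [0.47001296 0.03804963 0.146     ] [0.4700566 0.038392  0.14     ]
```

```bash
cat >> h.py <<'E'
AX=np.array([.613,.073])
def pose(r,lat,z,phi):  # phi world angle of the handle; lat + = clockwise side
    d=np.array([-np.cos(phi),-np.sin(phi)]);t=np.array([-np.sin(phi),np.cos(phi)]) if 0 else np.array([-np.sin(phi),np.cos(phi)])
    return np.r_[AX+r*d+lat*t,z,phi]
def rel(P0,P1): # mm in tool axes at P0, twist z
    p=P0[3];d=(P1-P0)[:3]*1000;x=np.array([-np.cos(p),-np.sin(p)]);y=np.array([-np.sin(p),np.cos(p)])
    return np.round([d[:2]@x,d[:2]@y,-d[2]],1),round(-(P1[3]-p),3)
def meas():
    s=sensors.get_state();w,x,y,z=s['tcp_rot'];R=np.array([1-2*(y*y+z*z),2*(x*y+w*z)])
    return np.r_[s['tool_pos'],(np.arctan2(R[1],R[0])-np.pi+np.pi)%(2*np.pi)-np.pi]
E
python3 - <<'E'
from h import *
P=meas(); print(P, sensors.get_state()['tcp_rot'])
E
sed -i 's/-np.pi+np.pi)%(2\*np.pi)-np.pi\]/)%(2*np.pi)-np.pi]/' h.py
python3 - <<'E'
from h import *
P=meas(); print(P); print(rel(P,pose(.079,.045,.253,.24)))
a=grab('top');b=grab('side')
for l in(-.42,-.25,.42):
  pv=AX+.05*np.array([-np.cos(.24),-np.sin(.24)]);q=pv+.03*np.array([-np.cos(.24+l),-np.sin(.24+l)])
  print(l,q,proj(a,[np.r_[q,.178]]),proj(b,[np.r_[q,.178]]))
E
```

```text
[ 0.21485868  0.47891096  0.25307386 -0.42182776] [-8.53053058e-05  2.09353601e-01  9.77839976e-01 -2.08102622e-04]
[ 0.21485868  0.47891096  0.25307386 -0.42182776]
(array([-4.395e+02, -2.204e+02,  1.000e-01]), np.float64(-0.662))
-0.42 [0.53491779 0.06648576] [[222.89407042 210.70863293]] [[219.97292751 167.10558935]]
-0.25 [0.5344346  0.06141486] [[225.14606563 210.98461339]] [[220.9765609  168.29875336]]
0.42 [0.54073333 0.04272136] [[233.57893912 208.41052296]] [[227.30465678 171.23175356]]
```

Call:
carry_out:
  twist:
    - [0,0,-0.66]
    - [0,0,-0.66]
    - [0,0,-0.66]
    - [0,0,-0.66]
    - [0,0,-0.66]
    - [0,0,-0.66]
    - [0,0,-0.66]
    - [0,0,-0.66]
    - [0,0,-0.66]
    - [0,0,-0.66]
    - [0,0,-0.66]
    - [0,0,-0.66]
    - [0,0,-0.66]
  dp:
    - [-440,-220,0]
    - [-440,-220,0]
    - [-440,-220,0]
    - [-440,-220,0]
    - [-440,-220,0]
    - [-440,-220,0]
    - [-440,-220,0]
    - [-440,-220,0]
    - [-440,-220,0]
    - [-440,-220,0]
    - [-440,-220,0]
    - [-440,-220,0]
    - [-440,-220,0]
  hand: [1,1,1,1,1,1,1,1,1,1,1,1,1]
  squeeze: 20

```text
time_s: 1.7
tool_pos: [0.526, 0.0981, 0.253]
tcp_rot: [-0.0, -0.118, 0.993, 0.0]
wrist_force: [0.3, 0.4, 0.9]
gripper_width: 0.001
```

Call:
carry_out:
  twist:
    - [0,0,0]
    - [0,0,0]
    - [0,0,0]
  dp:
    - [0,0,35]
    - [0,0,66]
    - [0,0,66]
  hand: [1,1,1]

```text
time_s: 2.0
tool_pos: [0.5231, 0.0994, 0.1839]
tcp_rot: [-0.004, -0.12, 0.993, 0.0]
wrist_force: [0.1, -0.6, 0.3]
gripper_width: 0.002
```

Run:
```python
from h import *
st()
b=grab('side');w=grab('wrist')
B=cv2.resize(b['pixels'][120:240,170:290],None,fx=3.2,fy=3.2,interpolation=cv2.INTER_CUBIC)
W=cv2.resize(w['pixels'],(410,384//1),interpolation=cv2.INTER_AREA)
cv2.imwrite('pics/p4.png',np.hstack([B,W]))
```

```text
time_s 2.0
q [ 0.044  0.425  1.601  0.     1.124 -1.767]
tool_pos [0.523 0.099 0.184]
tcp_rot [-0.004 -0.12   0.993  0.   ]
wrist_force [ 0.052 -0.612  0.345]
gripper_width 0.002
```

View pics/p4.png

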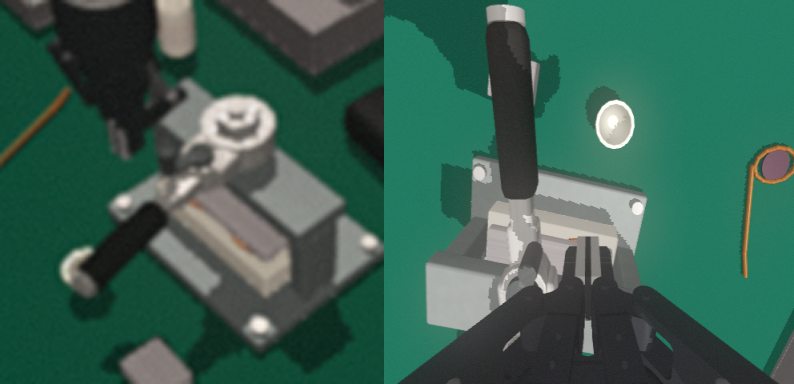

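The wrist view shows the shut fingertips at (588,240) to the right of the upright post at (535,262), at matching radius, with clear space between. Now I'll push it across.

Call:
carry_out:
  twist:
    - [0,0,0]
    - [0,0,0]
    - [0,0,0]
    - [0,0,0]
    - [0,0,0]
    - [0,0,0]
    - [0,0,0]
    - [0,0,0]
  dp:
    - [0,-6,0]
    - [0,-10,0]
    - [0,-14,0]
    - [0,-18,0]
    - [0,-22,0]
    - [0,-26,0]
    - [0,-30,0]
    - [0,-30,0]
  hand: [1,1,1,1,1,1,1,1]

```text
time_s: 2.9
tool_pos: [0.5338, 0.0683, 0.1873]
tcp_rot: [0.0, -0.118, 0.993, -0.0]
wrist_force: [0.4, 0.1, -0.4]
gripper_width: 0.001
```

Run:
```python
from h import *
st()
b=grab('side');w=grab('wrist')
B=cv2.resize(b['pixels'][120:240,170:290],None,fx=3.2,fy=3.2,interpolation=cv2.INTER_CUBIC)
W=cv2.resize(w['pixels'],(410,384//1),interpolation=cv2.INTER_AREA)
cv2.imwrite('pics/p5.png',np.hstack([B,W]))
```

```text
time_s 2.9
q [-0.015  0.427  1.587 -0.     1.127 -1.823]
tool_pos [0.534 0.068 0.187]
tcp_rot [ 0.    -0.118  0.993 -0.   ]
wrist_force [ 0.404  0.083 -0.375]
gripper_width 0.001
```

View pics/p5.png

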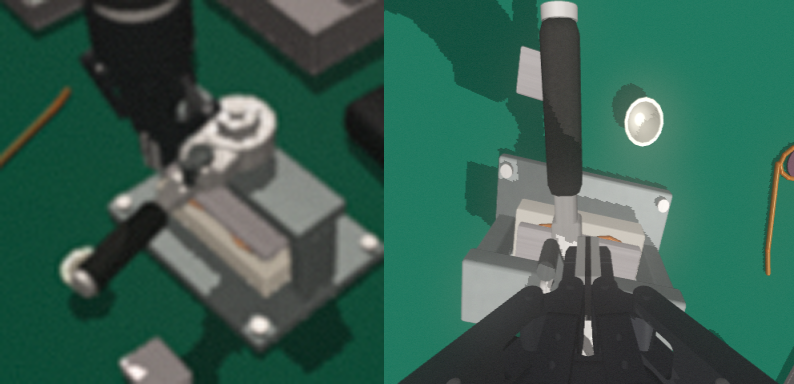

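Call:
carry_out:
  twist:
    - [0,0,0]
    - [0,0,0]
    - [0,0,0]
    - [0,0,0]
    - [0,0,0]
    - [0,0,0]
  dp:
    - [0,20,0]
    - [0,20,-40]
    - [40,0,-40]
    - [71,-15,-40]
    - [71,-15,-40]
    - [71,-15,-40]
  hand: [1,1,0.55,0.55,0.55,0.55]

```text
time_s: 3.6
tool_pos: [0.468, 0.0375, 0.2278]
tcp_rot: [0.001, -0.118, 0.993, -0.0]
wrist_force: [-0.4, -0.3, 0.3]
gripper_width: 0.446
```

Run:
```python
from h import *
st();print(meas())
a=grab('top');w=grab('wrist')
B=cv2.resize(a['pixels'][145:265,170:290],None,fx=3.2,fy=3.2,interpolation=cv2.INTER_CUBIC)
W=cv2.resize(w['pixels'],(410,384//1),interpolation=cv2.INTER_AREA)
cv2.imwrite('pics/p6.png',np.hstack([B,W]))
```

```text
time_s 3.6
q [-0.084  0.264  1.711  0.     1.165 -1.892]
tool_pos [0.468 0.037 0.228]
tcp_rot [ 0.001 -0.118  0.993 -0.   ]
wrist_force [-0.42  -0.343  0.294]
gripper_width 0.446
[0.46803405 0.03749154 0.22778841 0.2371965 ]
```

View pics/p6.png

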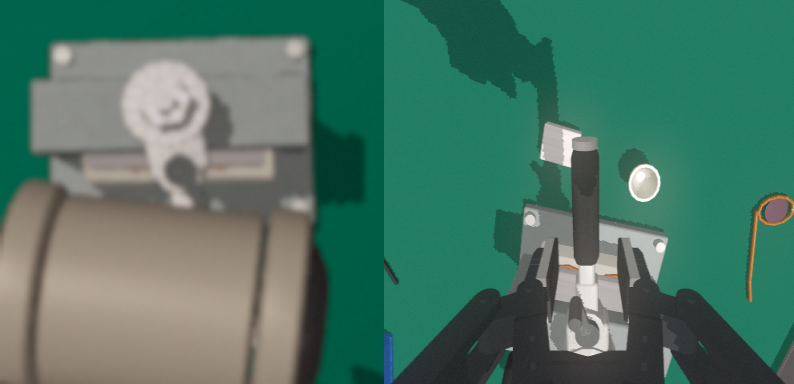

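The wrist view shows the lever pivot at (590,330) and the post at (577,305), now on the counter-clockwise side, so the lever is flipped. The grip (585,200) sits centred between the fingers. I'll descend to straddle it.

Call:
carry_out:
  twist:
    - [0,0,0]
    - [0,0,0]
    - [0,0,0]
    - [0,0,0]
    - [0,0,0]
  dp:
    - [0,0,35]
    - [0,0,60]
    - [0,0,75]
    - [0,0,85]
    - [0,0,85]
  hand: [0.55,0.55,0.55,0.55,0.55]

```text
time_s: 4.2
tool_pos: [0.4678, 0.0381, 0.1411]
tcp_rot: [-0.001, -0.119, 0.993, 0.0]
wrist_force: [-0.1, -0.4, 0.4]
gripper_width: 0.452
```

Run:
```python
from h import *
st();print(meas())
P=pose(.15,0,.142,.24)
for s in(-1,1):
  for k in range(1,15):
    d=s*.1*k; print(round(d,2),*rel(P,pose(.15,0,.142,.24+d)))
```

```text
time_s 4.2
q [-0.082  0.374  1.828  0.     0.942 -1.892]
tool_pos [0.468 0.038 0.141]
tcp_rot [-0.001 -0.119  0.993  0.   ]
wrist_force [-0.128 -0.354  0.407]
gripper_width 0.452
[0.46777669 0.03810118 0.14106996 0.23887973]
-0.1 [-0.7 15.  -0. ] 0.1
-0.2 [-3.  29.8 -0. ] 0.2
-0.3 [-6.7 44.3 -0. ] 0.3
-0.4 [-11.8  58.4  -0. ] 0.4
-0.5 [-18.4  71.9  -0. ] 0.5
-0.6 [-26.2  84.7  -0. ] 0.6
-0.7 [-35.3  96.6  -0. ] 0.7
-0.8 [-45.5 107.6  -0. ] 0.8
-0.9 [-56.8 117.5  -0. ] 0.9
-1.0 [-69.  126.2  -0. ] 1.0
-1.1 [-82.  133.7  -0. ] 1.1
-1.2 [-95.6 139.8  -0. ] 1.2
-1.3 [-109.9  144.5   -0. ] 1.3
-1.4 [-124.5  147.8   -0. ] 1.4
0.1 [ -0.7 -15.   -0. ] -0.1
0.2 [ -3.  -29.8  -0. ] -0.2
0.3 [ -6.7 -44.3  -0. ] -0.3
0.4 [-11.8 -58.4  -0. ] -0.4
0.5 [-18.4 -71.9  -0. ] -0.5
0.6 [-26.2 -84.7  -0. ] -0.6
0.7 [-35.3 -96.6  -0. ] -0.7
0.8 [ -45.5 -107.6   -0. ] -0.8
0.9 [ -56.8 -117.5   -0. ] -0.9
1.0 [ -69.  -126.2   -0. ] -1.0
1.1 [ -82.  -133.7   -0. ] -1.1
1.2 [ -95.6 -139.8   -0. ] -1.2
1.3 [-109.9 -144.5   -0. ] -1.3
1.4 [-124.5 -147.8   -0. ] -1.4
```

Call:
carry_out:
  twist:
    - [0,0,0.05]
    - [0,0,0.1]
    - [0,0,0.2]
    - [0,0,0.3]
    - [0,0,0.4]
    - [0,0,0.5]
    - [0,0,0.6]
    - [0,0,0.7]
    - [0,0,0.8]
    - [0,0,0.9]
    - [0,0,1.0]
    - [0,0,1.1]
    - [0,0,1.2]
    - [0,0,1.25]
    - [0,0,1.3]
    - [0,0,1.3]
  dp:
    - [0,7.5,0]
    - [-0.7,15,0]
    - [-3,29.8,0]
    - [-6.7,44.3,0]
    - [-11.8,58.4,0]
    - [-18.4,71.9,0]
    - [-26.2,84.7,0]
    - [-35.3,96.6,0]
    - [-45.5,107.6,0]
    - [-56.8,117.5,0]
    - [-69,126.2,0]
    - [-82,133.7,0]
    - [-95.6,139.8,0]
    - [-102.7,142.3,0]
    - [-109.9,144.5,0]
    - [-109.9,144.5,0]
  hand: [0.55,0.55,0.55,0.55,0.55,0.55,0.55,0.55,0.55,0.55,0.55,0.55,0.55,0.55,0.55,0.55]

```text
time_s: 5.8
tool_pos: [0.5417, 0.2048, 0.1431]
tcp_rot: [0.001, 0.506, 0.862, 0.001]
wrist_force: [1.1, 0.3, -1.2]
gripper_width: 0.449
```

Run:
```python
from h import *
print(meas(),pose(.15,0,.142,-1.06),sensors.get_state()['wrist_force'])
a=grab('top');w=grab('wrist')
B=cv2.resize(a['pixels'][145:265,150:270],None,fx=3.2,fy=3.2,interpolation=cv2.INTER_CUBIC)
W=cv2.resize(w['pixels'],(410,384//1),interpolation=cv2.INTER_AREA)
cv2.imwrite('pics/p7.png',np.hstack([B,W]))
P=pose(.15,0,.142,-1.06)
for k in range(1,20): print(k,*rel(P,pose(.15,0,.142,-1.06+.1*k)))
```

```text
[ 0.54173582  0.20478474  0.14312118 -1.06158207] [ 0.53966919  0.20385332  0.142      -1.06      ] [ 1.14747061  0.31331959 -1.16619892]
1 [ -0.7 -15.   -0. ] -0.1
2 [ -3.  -29.8  -0. ] -0.2
3 [ -6.7 -44.3  -0. ] -0.3
4 [-11.8 -58.4  -0. ] -0.4
5 [-18.4 -71.9  -0. ] -0.5
6 [-26.2 -84.7  -0. ] -0.6
7 [-35.3 -96.6  -0. ] -0.7
8 [ -45.5 -107.6   -0. ] -0.8
9 [ -56.8 -117.5   -0. ] -0.9
10 [ -69.  -126.2   -0. ] -1.0
11 [ -82.  -133.7   -0. ] -1.1
12 [ -95.6 -139.8   -0. ] -1.2
13 [-109.9 -144.5   -0. ] -1.3
14 [-124.5 -147.8   -0. ] -1.4
15 [-139.4 -149.6   -0. ] -1.5
16 [-154.4 -149.9   -0. ] -1.6
17 [-169.3 -148.7   -0. ] -1.7
18 [-184.1 -146.1   -0. ] -1.8
19 [-198.5 -141.9   -0. ] -1.9
```

View pics/p7.png

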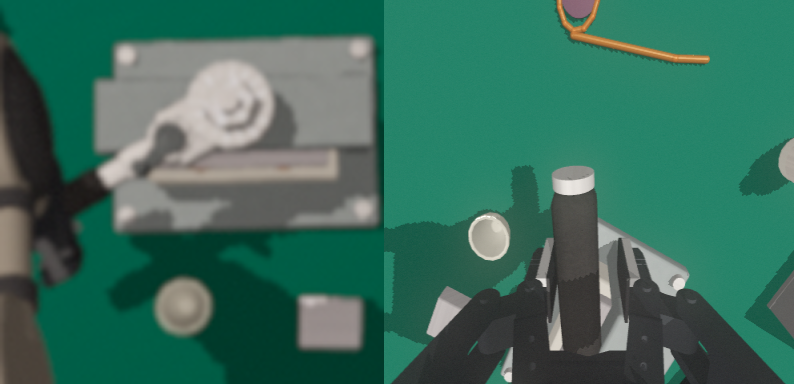

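Handle followed to the back end: grip at (575,260) lies between the fingers. The head is visible at (230,103) with the lever at (165,140). I'll begin the loosening stroke in pieces, watching the force.

Call:
carry_out:
  twist:
    - [0,0,-0.05]
    - [0,0,-0.1]
    - [0,0,-0.15]
    - [0,0,-0.2]
    - [0,0,-0.2]
  dp:
    - [-0.2,-7.5,0]
    - [-0.7,-15,0]
    - [-1.7,-22.4,0]
    - [-3,-29.8,0]
    - [-3,-29.8,0]
  hand: [0.55,0.55,0.55,0.55,0.55]

```text
time_s: 6.4
tool_pos: [0.5163, 0.1867, 0.1428]
tcp_rot: [0.001, 0.417, 0.909, 0.001]
wrist_force: [1.8, 1.4, -2.4]
gripper_width: 0.447
```

Call:
carry_out:
  twist:
    - [0,0,-0.05]
    - [0,0,-0.1]
    - [0,0,-0.1]
  dp:
    - [-0.2,-7.5,0]
    - [-0.7,-15,0]
    - [-0.7,-15,0]
  hand: [0.55,0.55,0.55]

```text
time_s: 6.7
tool_pos: [0.5056, 0.1765, 0.1428]
tcp_rot: [0.001, 0.372, 0.928, 0.001]
wrist_force: [2.6, 1.4, -0.8]
gripper_width: 0.451
```

Call:
carry_out:
  twist:
    - [0,0,-0.05]
    - [0,0,-0.1]
    - [0,0,-0.1]
  dp:
    - [-0.2,-7.5,0]
    - [-0.7,-15,0]
    - [-0.7,-15,0]
  hand: [0.55,0.55,0.55]

```text
time_s: 7.0
tool_pos: [0.496, 0.1651, 0.1429]
tcp_rot: [0.001, 0.326, 0.946, 0.0]
wrist_force: [3.0, 1.5, -1.3]
gripper_width: 0.45
```

Call:
carry_out:
  twist:
    - [0,0,-0.05]
    - [0,0,-0.1]
    - [0,0,-0.1]
  dp:
    - [-0.2,-7.5,0]
    - [-0.7,-15,0]
    - [-0.7,-15,0]
  hand: [0.55,0.55,0.55]

```text
time_s: 7.3
tool_pos: [0.4873, 0.153, 0.1428]
tcp_rot: [0.001, 0.278, 0.961, 0.0]
wrist_force: [3.4, 1.0, 0.5]
gripper_width: 0.45
```

Call:
carry_out:
  twist:
    - [0,0,-0.05]
    - [0,0,-0.1]
    - [0,0,-0.1]
  dp:
    - [-0.2,-7.5,0]
    - [-0.7,-15,0]
    - [-0.7,-15,0]
  hand: [0.55,0.55,0.55]

```text
time_s: 7.6
tool_pos: [0.4799, 0.14, 0.1428]
tcp_rot: [0.001, 0.23, 0.973, 0.0]
wrist_force: [3.1, 1.2, -0.3]
gripper_width: 0.452
```

Call:
carry_out:
  twist:
    - [0,0,-0.05]
    - [0,0,-0.1]
    - [0,0,-0.1]
  dp:
    - [-0.2,-7.5,0]
    - [-0.7,-15,0]
    - [-0.7,-15,0]
  hand: [0.55,0.55,0.55]

```text
time_s: 7.9
tool_pos: [0.4737, 0.1263, 0.1427]
tcp_rot: [0.0, 0.181, 0.983, 0.0]
wrist_force: [3.3, 1.7, 1.3]
gripper_width: 0.45
```

Call:
carry_out:
  twist:
    - [0,0,-0.05]
    - [0,0,-0.1]
    - [0,0,-0.15]
    - [0,0,-0.2]
  dp:
    - [-0.2,-7.5,0]
    - [-0.7,-15,0]
    - [-1.7,-22.4,0]
    - [-3,-29.8,0]
  hand: [0.55,0.55,0.55,0.55]

```text
time_s: 8.3
tool_pos: [0.4664, 0.0982, 0.1427]
tcp_rot: [0.001, 0.082, 0.997, 0.001]
wrist_force: [5.6, 6.0, 0.2]
gripper_width: 0.453
```

Run:
```python
from h import *
print(meas(),sensors.get_state()['wrist_force'])
a=grab('top');w=grab('side')
B=cv2.resize(a['pixels'][150:250,170:270],None,fx=4,fy=4,interpolation=cv2.INTER_CUBIC)
W=cv2.resize(w['pixels'][130:230,190:290],None,fx=4,fy=4,interpolation=cv2.INTER_CUBIC)
cv2.imwrite('pics/p8.png',np.hstack([B,W]))
```

```text
[ 0.46636076  0.09817091  0.14274649 -0.16342214] [5.63859263 6.04229577 0.23163252]
```

View pics/p8.png

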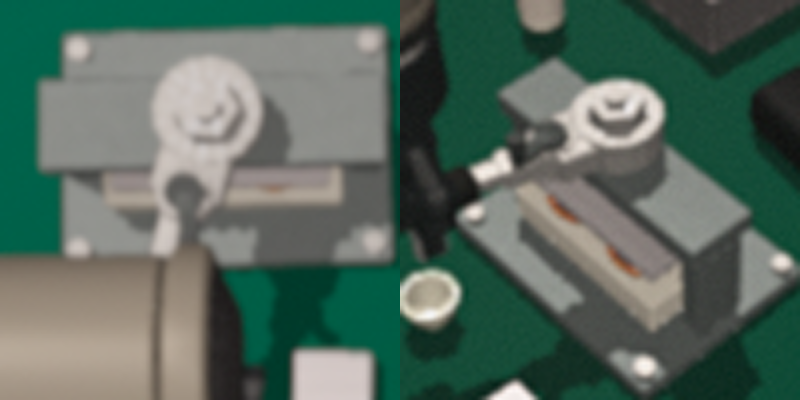

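Plate is visibly up (amber showing at (620,255) in the side half), the lever is still on the loosening side, and moving force is about 6.9 N, so the nut is turning. I'll go on to just before the earliest possible stop.

Call:
carry_out:
  twist:
    - [0,0,-0.05]
    - [0,0,-0.1]
    - [0,0,-0.15]
    - [0,0,-0.2]
    - [0,0,-0.25]
    - [0,0,-0.3]
    - [0,0,-0.35]
    - [0,0,-0.4]
    - [0,0,-0.45]
    - [0,0,-0.45]
  dp:
    - [-0.2,-7.5,0]
    - [-0.7,-15,0]
    - [-1.7,-22.4,0]
    - [-3,-29.8,0]
    - [-4.7,-37.1,0]
    - [-6.7,-44.3,0]
    - [-9.1,-51.4,0]
    - [-11.8,-58.4,0]
    - [-14.9,-65.2,0]
    - [-14.9,-65.2,0]
  hand: [0.55,0.55,0.55,0.55,0.55,0.55,0.55,0.55,0.55,0.55]

```text
time_s: 9.4
tool_pos: [0.4695, 0.0309, 0.1423]
tcp_rot: [-0.001, -0.142, 0.99, 0.0]
wrist_force: [0.5, 2.7, 1.5]
gripper_width: 0.452
```

Call:
carry_out:
  twist:
    - [0,0,-0.025]
    - [0,0,-0.05]
    - [0,0,-0.05]
  dp:
    - [0,-3.7,0]
    - [-0.2,-7.5,0]
    - [-0.2,-7.5,0]
  hand: [0.55,0.55,0.55]

```text
time_s: 9.7
tool_pos: [0.4714, 0.0244, 0.1421]
tcp_rot: [-0.001, -0.167, 0.986, 0.001]
wrist_force: [1.2, 5.0, 2.1]
gripper_width: 0.448
```

Call:
carry_out:
  twist:
    - [0,0,-0.015]
    - [0,0,-0.03]
    - [0,0,-0.03]
  dp:
    - [0,-2.2,0]
    - [0,-4.5,0]
    - [0,-4.5,0]
  hand: [0.55,0.55,0.55]

```text
time_s: 10.0
tool_pos: [0.4728, 0.0203, 0.1421]
tcp_rot: [-0.001, -0.181, 0.983, 0.001]
wrist_force: [1.5, 5.6, 1.7]
gripper_width: 0.452
```

Call:
carry_out:
  twist:
    - [0,0,-0.02]
    - [0,0,-0.04]
    - [0,0,-0.04]
  dp:
    - [0,-3,0]
    - [-0.1,-6,0]
    - [-0.1,-6,0]
  hand: [0.55,0.55,0.55]

```text
time_s: 10.3
tool_pos: [0.475, 0.0148, 0.1421]
tcp_rot: [-0.001, -0.201, 0.98, 0.001]
wrist_force: [1.3, 5.5, 1.6]
gripper_width: 0.452
```

Call:
carry_out:
  twist:
    - [0,0,-0.02]
    - [0,0,-0.04]
    - [0,0,-0.04]
  dp:
    - [0,-3,0]
    - [-0.1,-6,0]
    - [-0.1,-6,0]
  hand: [0.55,0.55,0.55]

```text
time_s: 10.6
tool_pos: [0.4775, 0.0093, 0.1421]
tcp_rot: [-0.001, -0.221, 0.975, 0.001]
wrist_force: [1.2, 5.3, 2.1]
gripper_width: 0.452
```

Call:
carry_out:
  twist:
    - [0,0,-0.022]
    - [0,0,-0.045]
    - [0,0,-0.045]
  dp:
    - [0,-3.3,0]
    - [-0.2,-6.7,0]
    - [-0.2,-6.7,0]
  hand: [0.55,0.55,0.55]

```text
time_s: 10.9
tool_pos: [0.4804, 0.0034, 0.1421]
tcp_rot: [-0.001, -0.243, 0.97, 0.001]
wrist_force: [0.8, 5.6, 3.2]
gripper_width: 0.454
```

Call:
carry_out:
  twist:
    - [0,0,-0.022]
    - [0,0,-0.045]
    - [0,0,-0.045]
  dp:
    - [0,-3.3,0]
    - [-0.2,-6.7,0]
    - [-0.2,-6.7,0]
  hand: [0.55,0.55,0.55]

```text
time_s: 11.2
tool_pos: [0.4836, -0.0024, 0.142]
tcp_rot: [-0.001, -0.264, 0.964, 0.001]
wrist_force: [-0.3, 5.4, 2.9]
gripper_width: 0.451
```

Call:
carry_out:
  twist:
    - [0,0,-0.022]
    - [0,0,-0.045]
    - [0,0,-0.045]
  dp:
    - [0,-3.3,0]
    - [-0.2,-6.7,0]
    - [-0.2,-6.7,0]
  hand: [0.55,0.55,0.55]

```text
time_s: 11.5
tool_pos: [0.487, -0.0081, 0.142]
tcp_rot: [-0.001, -0.286, 0.958, 0.001]
wrist_force: [-1.0, 5.5, 3.0]
gripper_width: 0.451
```

Call:
carry_out:
  twist:
    - [0,0,-0.022]
    - [0,0,-0.045]
    - [0,0,-0.045]
  dp:
    - [0,-3.3,0]
    - [-0.2,-6.7,0]
    - [-0.2,-6.7,0]
  hand: [0.55,0.55,0.55]

```text
time_s: 11.8
tool_pos: [0.4908, -0.0137, 0.142]
tcp_rot: [-0.002, -0.308, 0.951, 0.001]
wrist_force: [-1.4, 4.2, 3.8]
gripper_width: 0.448
```

Call:
carry_out:
  twist:
    - [0,0,-0.022]
    - [0,0,-0.045]
    - [0,0,-0.045]
  dp:
    - [0,-3.3,0]
    - [-0.2,-6.7,0]
    - [-0.2,-6.7,0]
  hand: [0.55,0.55,0.55]

```text
time_s: 12.1
tool_pos: [0.4948, -0.0191, 0.142]
tcp_rot: [-0.002, -0.329, 0.944, 0.001]
wrist_force: [-3.9, 4.4, 4.1]
gripper_width: 0.453
```

Call:
carry_out:
  twist:
    - [0,0,-0.022]
    - [0,0,-0.045]
    - [0,0,-0.045]
  dp:
    - [0,-3.3,0]
    - [-0.2,-6.7,0]
    - [-0.2,-6.7,0]
  hand: [0.55,0.55,0.55]

```text
time_s: 12.4
tool_pos: [0.4991, -0.0245, 0.1419]
tcp_rot: [-0.002, -0.35, 0.937, 0.001]
wrist_force: [-3.9, 4.5, 3.8]
gripper_width: 0.448
```

Call:
carry_out:
  twist:
    - [0,0,-0.022]
    - [0,0,-0.045]
    - [0,0,-0.045]
  dp:
    - [0,-3.3,0]
    - [-0.2,-6.7,0]
    - [-0.2,-6.7,0]
  hand: [0.55,0.55,0.55]

```text
time_s: 12.7
tool_pos: [0.5036, -0.0295, 0.1419]
tcp_rot: [-0.002, -0.371, 0.928, 0.001]
wrist_force: [-3.2, 3.0, 3.6]
gripper_width: 0.449
```

Call:
carry_out:
  twist:
    - [0,0,-0.022]
    - [0,0,-0.045]
    - [0,0,-0.045]
  dp:
    - [0,-3.3,0]
    - [-0.2,-6.7,0]
    - [-0.2,-6.7,0]
  hand: [0.55,0.55,0.55]

```text
time_s: 13.0
tool_pos: [0.5082, -0.0342, 0.1418]
tcp_rot: [-0.002, -0.392, 0.92, 0.001]
wrist_force: [-4.1, 3.5, 3.7]
gripper_width: 0.452
```

Call:
carry_out:
  twist:
    - [0,0,-0.022]
    - [0,0,-0.045]
    - [0,0,-0.045]
  dp:
    - [0,-3.3,0]
    - [-0.2,-6.7,0]
    - [-0.2,-6.7,0]
  hand: [0.55,0.55,0.55]

```text
time_s: 13.3
tool_pos: [0.5116, -0.0372, 0.1416]
tcp_rot: [-0.003, -0.413, 0.911, 0.003]
wrist_force: [-9.1, 9.3, 9.7]
gripper_width: 0.448
```

Tangential force jumped to 13 N at about joint 0.76, well clear of the handle's hard stop, so that is the nut stop. I'll ease on a little more.

Call:
carry_out:
  twist:
    - [0,0,-0.006]
    - [0,0,-0.013]
    - [0,0,-0.013]
    - [0,0,-0.013]
    - [0,0,-0.013]
  dp:
    - [0,-1,0]
    - [0,-2,0]
    - [0,-2,0]
    - [0,-2,0]
    - [0,-2,0]
  hand: [0.55,0.55,0.55,0.55,0.55]

```text
time_s: 13.8
tool_pos: [0.5124, -0.0379, 0.1415]
tcp_rot: [-0.003, -0.418, 0.908, 0.004]
wrist_force: [-10.0, 11.1, 9.4]
gripper_width: 0.449
```

Call:
carry_out:
  twist:
    - [0,0,0]
    - [0,0,0]
    - [0,0,0]
    - [0,0,0]
  dp:
    - [0,-1,0]
    - [0,-2,0]
    - [0,-2,0]
    - [0,-2,0]
  hand: [0.55,0.55,0.55,0.55]

```text
time_s: 14.2
tool_pos: [0.5133, -0.0389, 0.1414]
tcp_rot: [-0.004, -0.418, 0.908, 0.005]
wrist_force: [-13.2, 12.0, 11.1]
gripper_width: 0.448
```

Run:
```python
from h import *
P=meas();s=sensors.get_state();F=s['wrist_force'];print(P,F,s['torque'])
p=P[3];print('tang',-F[0]*np.sin(p)+F[1]*np.cos(p),'radial',F[:2]@[-np.cos(p),-np.sin(p)])
```

```text
[ 0.5132838  -0.03890373  0.14143142  0.86357931] [-13.16279499  11.97846398  11.08269481] [ 1.8688033   2.18154104 -0.15325952]
tang 17.788657576013843 radial -0.5535637471939923
```

17.8 N tangential at the grip, held firmly at the stop. Now I'll ease off, lift clear and check.

Call:
carry_out:
  twist:
    - [0,0,0]
    - [0,0,0]
    - [0,0,0]
    - [0,0,0]
  dp:
    - [0,3,0]
    - [0,6,0]
    - [0,10,0]
    - [0,10,0]
  hand: [0.55,0.55,0.55,0.55]

```text
time_s: 14.6
tool_pos: [0.5088, -0.0339, 0.1419]
tcp_rot: [-0.001, -0.419, 0.908, 0.001]
wrist_force: [-1.9, 5.6, 1.4]
gripper_width: 0.449
```

Call:
carry_out:
  twist:
    - [0,0,0]
    - [0,0,0]
    - [0,0,0]
  dp:
    - [0,4,0]
    - [0,8,0]
    - [0,8,0]
  hand: [0.55,0.55,0.55]

```text
time_s: 14.9
tool_pos: [0.5036, -0.0302, 0.1422]
tcp_rot: [-0.0, -0.42, 0.908, -0.0]
wrist_force: [0.3, 0.4, 0.9]
gripper_width: 0.45
```

Call:
carry_out:
  twist:
    - [0,0,0]
    - [0,0,0]
    - [0,0,0]
    - [0,0,0]
    - [0,0,0]
    - [0,0,0]
    - [0,0,0]
    - [0,0,0]
  dp:
    - [0,0,-20]
    - [0,0,-60]
    - [0,0,-110]
    - [40,0,-120]
    - [80,0,-120]
    - [120,0,-120]
    - [120,0,-120]
    - [120,0,-120]
  hand: [0.55,0.55,0.55,0.55,0.55,0.55,0.55,0.55]

```text
time_s: 15.7
tool_pos: [0.4262, -0.1225, 0.2626]
tcp_rot: [0.0, -0.418, 0.908, -0.0]
wrist_force: [0.7, 0.1, -0.5]
gripper_width: 0.448
```

Run:
```python
from h import *
print(meas(),sensors.get_state()['wrist_force'])
a=grab('top');w=grab('side')
B=cv2.resize(a['pixels'][140:270,160:290],None,fx=3,fy=3,interpolation=cv2.INTER_CUBIC)
W=cv2.resize(w['pixels'][130:260,180:310],None,fx=3,fy=3,interpolation=cv2.INTER_CUBIC)
cv2.imwrite('pics/p9.png',np.hstack([B,W]))
```

```text
[ 0.4262142  -0.12251891  0.2625503   0.86330398] [ 0.6873092   0.05123138 -0.45576742]
```

View pics/p9.png

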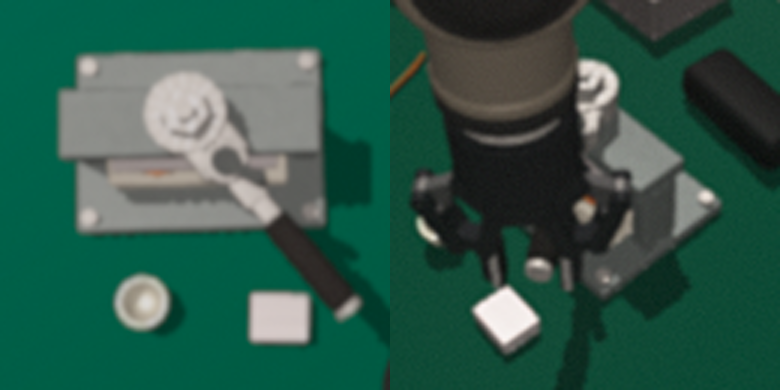

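Top half: the handle points down-right (grip at (310,265)) and the lever blob (235,165) is on the counter-clockwise side. Pot and block haven't moved. The arm hides the side view, so I'll clear it for one plate check.

Call:
carry_out:
  twist:
    - [0,0,0]
    - [0,0,0]
    - [0,0,0]
    - [0,0,0]
    - [0,0,0]
    - [0,0,0]
    - [0,0,0]
    - [0,0,0]
    - [0,0,0]
  dp:
    - [-176,256,0]
    - [-176,256,0]
    - [-176,256,0]
    - [-176,256,0]
    - [-176,256,0]
    - [-176,256,0]
    - [-176,256,0]
    - [-176,256,0]
    - [-176,256,0]
  hand: [0.55,0.55,0.55,0.55,0.55,0.55,0.55,0.55,0.55]

```text
time_s: 16.7
tool_pos: [0.3456, 0.1781, 0.2622]
tcp_rot: [-0.0, -0.42, 0.907, -0.0]
wrist_force: [-0.9, 0.2, 0.6]
gripper_width: 0.45
```

Run:
```python
from h import *
print(meas(),sensors.get_state()['wrist_force'])
a=cv2.imread('pics/side1.png');w=grab('side')
f=lambda i:cv2.resize(i[145:245,195:295],None,fx=4,fy=4,interpolation=cv2.INTER_CUBIC)
cv2.imwrite('pics/p10.png',np.hstack([f(a),f(w['pixels'])]))
yaw=.045
for h in(0,.0048,.0152):
  for y in(-.07,.07):
    R=np.array([[np.cos(yaw),-np.sin(yaw)],[np.sin(yaw),np.cos(yaw)]]);q=AX+R@[-.035,y]
    print(h,y,(proj(w,[np.r_[q,.063+h]])[0]-[195,145])*4+[400,0])
```

```text
[0.34561387 0.17810505 0.26215871 0.8675615 ] [-0.89988725  0.24545069  0.58563552]
0 -0.07 [625.01208895 222.54862406]
0 0.07 [500.12993099 113.07059411]
0.0048 -0.07 [624.80811027 218.29978437]
0.0048 0.07 [499.49223446 108.70979293]
0.0152 -0.07 [624.36073608 208.98211511]
0.0152 0.07 [498.09442068  99.15334939]
```

View pics/p10.png

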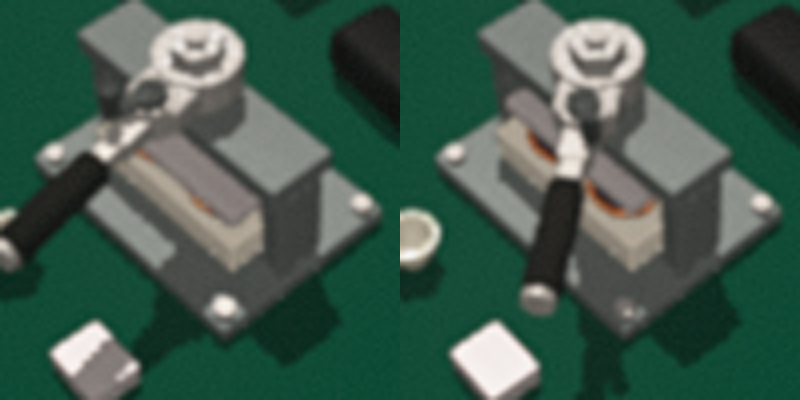

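The side view before/after shows the plate's right front corner has risen from about (235,222) to (632,213). The spectacle front is visible below it, and pot and block are in place. This fits a plate at the top. Handing in.

```bash
python3 -c "
from h import *
print(workorder.job_done())"
```

```text
the job is handed in; nothing more can be done
None
```

The press is open and the job is handed in, at about 17 s on the robot clock. No verdict was reported.

- **Lever:** I pushed the thumb post over with the shut fingertips. The wrist picture showed it resting on the counter-clockwise side. It was still there in a later picture taken with the nut turning at about 7 N.
- **Handle:** I straddled the grip with the fingers, swung it back once over the clicks, then made one loosening stroke. At about joint 0.76 the force rose from 4–6 N to 13 N. I brought it up to a steady 17.8 N at 150 mm from the screw axis, which was the highest reading. Forces were read only at the end of each call, so a brief higher peak in between would not show.
- **Final checks:** After I eased off, the wrist force was near zero and the gripper was clear of everything. The side view showed the plate raised about 10 mm, which fits the fully open position within the image accuracy of about 2–3 mm. The pot and block, the only nearby items in the last pictures, had not moved. At the stop I also read 11 N upward on the gripper, which I did not explain; it vanished on release.

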